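Load the die slide of a hand press and hold it in its detent

ROBOT

A 7-joint arm with a two-finger parallel gripper is mounted at the origin on a cart in front of the work surface, level with it; the furniture and walls round the work are solid. World frame = base frame: x ahead of the robot, y to its left, z up, the work surface at z = 0. Lengths are in m, angles in rad, forces in N, time in s.
With the tool pointing down it reaches from about 0.4 to 0.85 m from the base axis. Payload 10.4 kg.
Tool frame: the origin (TCP) lies at the very end of the fingers, on their centre line; the grasp point (between the pads) lies 19 mm behind it (arm.grip_point_offset is the distance from the TCP to the grasp point, in m); y points along the fingers, x is the direction in which the jaws open and shut, and the axes are right-handed (so a half turn about y gives the same grasp; the last joint's range is limited). The gripper opens to 85 mm and grips with 20 to 120 N. Pads are 22 mm wide; open, the fingers measure 114 mm over their backs; the gripper's body (76 mm by 85 mm) begins 54 mm behind the grasp point. The pads swing forward as they close: fully open they stand 13 mm farther back than shut.
Start: joints at [1.078, 0.332, -0.065, 1.46, 0.022, 1.35, -0.088], TCP at [0.283, -0.557, 0.231] pointing down, gripper open.
Joint ranges: [-2.6, 2.6], [-0.5, 2.12], [-1.47, 1.34], [0.16, 2.42], [-1.27, 4.41], [0.06, 2.06], [-2.6, 2.6]. Speed limits (rad/s): [2.22, 2.22, 2.79, 2.79, 3.14, 3.14, 3.14].

INTERFACE

Orientations are given as a unit quaternion [w, x, y, z].
In Python, from bench import arm, eyes gives the robot as it stands.
- The arm moves only by the shell command python3 -m handwheel 'ROWS' [FORCE]. ROWS is JSON, a list of rows, each a list of 7 numbers: the shift along the tool's x, y, z in m, then the turn, a rotation vector about the tool's x, y, z in degrees, then the closure in counts, from 0 (fully open) to 255 (shut). A call has 1 to 20 rows; each row shifts and turns the commanded pose from where the row before left it, along the tool's axes as they then stand; what a row does not reach is not made up. A row lasts 1/10 s, in which the tool goes at most 50 mm and 8.59 degrees, less where a joint would pass 70% of its speed; a pose out of reach is approached as far as the arm can. A call with a gripper value outside its range is refused whole. The fingers move at their own pace and stop on an object; FORCE is the grip in N (left out, the last holds). Time passes only in rows, so rows that do not move let the fingers close. It gives the time, the measured TCP pose, the force and the opening at its end, in the units of the state.
- arm.get_state(): the state, without advancing time (a new reading comes with each control period).
- eyes.capture(name): name is "scene" or "top" or "wrist"; returns (picture, depth): 420x560x3 uint8, blue, green, red; 420x560 float32, m along the optical axis (not along the pixel's ray), 0 where there is no reading.
- eyes.calibration(name): a dict with "fov_y" (degrees; the focal length in pixels is half the picture's height over the tangent of half this angle, whatever the lens; pixels are square), "cx", "cy" (the principal point, pixels), "T" (4x4, takes a point from camera to world coordinates). Camera axes: x right, y down, z forward; pixel columns grow to the right and rows downward; lengths in m; the calibration is good to about 2 mm. The wrist camera is an equidistant fisheye: a pixel r from the principal point sees the ray r / f radians off the axis. A picture is of the moment at which its call begins: read the wrist's pose just before it. calibration takes no time and is no camera call; for the wrist camera it gives the pose at the moment of the call.
- arm.close_job(): hands the job in, once; it reports no verdict.
The state is a dict: "time_s": time; "joint_positions": joint angles; "joint_velocities": joint speeds; "effort": joint torques, N m; "position": TCP position; "tool_rot": TCP orientation; "ft_force": force on the tool from outside, world axes, zero at the start; "ft_torque": the same for the moment, N m; "finger_gap": opening from 0.0 (shut) to 1.0 (fully open).
Only numpy, scipy, OpenCV 4.12 (cv2) and the standard library are available. Lean on these libraries where they do the work, as an engineer would, in place of code of your own. Each camera call takes 0.05 s, during which the arm holds its last target. There are 200 camera calls.

TASK

Lay the round brass blank that matches the round nest on the die slide of the little hand press flat into that nest. Then grip the slide's black knob and slide it in under the ram until you feel the spring ball drop into the notch; do not push on past it. Finish still gripping the knob with the slide held in the notch and the blank in its nest, so that the ram can be brought down; leave the other blanks and the loose tools where they lie.

Things in the scene. Friction and masses are not known exactly. Their poses are not given: they have to be found in the camera images.
- press: Small grey hand press with guide rails, fixed to the bench. Origin on the bench below the ram. Its +y runs along the rails the way the slide travels in (near world +y, yaw within 0.15 rad); +x points back to its column. Base plate x -50 to 50, y -250 to 95 mm, 12 high; keeper strips beside the slide 22 high.
- slide (a joint): Die slide on the rails: travel along the press's +y, m. 0 = fully out at the loading end, 0.110 = ball in the notch, nest under the ram, 0.135 = end stop. Starts between 0 and 0.025. Pushing it takes about 3 N; the ball draws it into the notch from about 3 mm off, and leaving the notch takes about 14 N either way.
- nest (a point): Centre of the nest floor on the slide, 31 mm above the bench; moves with the slide, axes as the press's. Round recess, diameter 38, 4 mm deep, 1.2 mm lead-in, formed by two end plates 30 mm wide in x, reaching 30 mm along y; open to +x and -x, so fingers holding the blank across x pass beside it. Slide top 42 mm wide; the rails beside it are lower.
- knob (a point): Centre of the gripping part of the upright black knob on the slide, 55 mm above the bench and 115 mm from the nest towards the loading end (-y of the press). Round, diameter 22 mm, from 37 mm to 78 mm above the bench.
- round_blank_center (a point): Centre of the round brass blank that fits: disc, diameter 36 mm, 6 mm thick, about 50 g, lying flat on the bench (centre 3 mm up). In the nest its centre is 3 mm above the nest floor and it stands 2 mm proud of the nest plates.
- small_blank_center (a point): Centre of another brass disc, too small for the nest: diameter 26 mm, 6 mm thick, flat on the bench. To be left alone.
- square_blank_center (a point): Centre of a square brass blank, 34 x 34 x 6 mm, flat on the bench. To be left alone.
- the_loupe: Black eye loupe standing on the bench, 34 mm across, 26 mm high; origin at the centre of its underside. To be left alone.
- screwdriver: Small yellow screwdriver lying on the bench, 140 mm long, 16 mm thick; origin under its middle. To be left alone.
- spool: Spool of solder wire lying flat, diameter 51 mm, 24 mm high; origin at the centre of its underside. To be left alone.
- ram (a point): Centre of the face of the ram's punch (diameter 33 mm), 60 mm above the bench, fixed. The press head above it spans x -30 to 104, y -34 to 34, z 110 to 203 mm in the press's frame, the ram's top reaches z 247; the hand lever is at y 26 to 60 and reaches z 315.
- plunger (a point): Mouth of the spring plunger, 27 mm above the bench, fixed: a steel ball in a threaded sleeve in a bracket (x -60 to -21, 20 mm wide in y, up to 35 mm high) at the front of the rails, 65 mm before the ram axis (press y -65). The ball presses on the slide's front flank.
- bench_vice: Bench vice clamped to the front edge of the bench in front of the rails, fixed; origin on the bench under its middle; x -76 to 76, y -61 to 61, 117 mm high. Nothing to do with it: keep clear.
- bench_grinder: Large orange bench grinder on a dark plinth left of the press, fixed, 323 mm high; it fills the bench behind x = 0.53 m (world) left of y = 0.12 m. Nothing to do with it: keep clear.

How it is judged:
On the way, in this order (a step that is already met when the one before it is completed fails the run):
1. the round blank lies flat in the nest, released, with the slide still at the loading side (horizontal distance between round_blank_center and nest below 0.0025 m and z of round_blank_center in the frame of nest between 0.001 and 0.0042 m and angle between round_blank_center's own z axis and vertical below 0.08 rad and contact force between the fingers and round_blank below 0.2 N and value of joint slide below 0.06 m), for 0.2 s.
2. the knob is gripped and the slide stands in the notch (value of joint slide between 0.108 and 0.112 m and contact force between the fingers and slide above 3 N), for 0.2 s.
At the end, for the whole second after the job is handed in: The slide stands in the notch (joint 0.108 to 0.112), the fingers still grip its knob (over 3 N, grasp point within 35 mm of its centre), and the round blank lies flat in the nest (within 2.5 mm of its centre, its own centre under 4.2 mm above the floor, tilt under 0.08 rad) (all of step 2 and distance between the grasp point and knob below 0.035 m and horizontal distance between round_blank_center and nest below 0.0025 m and z of round_blank_center in the frame of nest between 0.001 and 0.0042 m and angle between round_blank_center's own z axis and vertical below 0.08 rad); the arm keeps its last pose, push and grip.
It fails at once if the slide is pushed on past the notch (more than 7 mm) (value of joint slide above 0.117 m).
It fails at once if another blank or a loose tool is moved more than 20 mm (distance of any of small_blank_center, square_blank_center, the_loupe, screwdriver, spool from where it was at the start of the episode above 0.02 m).
It also fails if it takes over 61 s, if anything falls off the work surface, if the arm or the gripper's body presses on something with over 40 N, if the wrist force passes 120 N, or if a joint passes its speed limit or range.

## Working session

There is one attempt and no reset: what is moved stays moved. The work goes in short steps, Python scripts to look and compute and a shell command to move; the robot and the scene stay as the last step left them, time stands still between calls to the robot, and variables do not carry over. Pictures are saved under pics/ and viewed, about 8 in all and at most 12, crops included, and the job is handed in when it is done.

```bash
ls; mkdir -p pics; cat > h.py <<'E'
import numpy as np, cv2
from bench import arm, eyes
def f(c): return 210/np.tan(np.radians(c['fov_y'])/2)
def plane(c,u,v,z):
    u=np.asarray(u,float);v=np.asarray(v,float);F=f(c)
    d=np.stack([(u-c['cx'])/F,(v-c['cy'])/F,np.ones_like(u)],-1)@c['T'][:3,:3].T
    o=c['T'][:3,3]; return o+d*((z-o[2])/d[...,2])[...,None]
def cloud(c,D):
    v,u=np.mgrid[:420,:560];F=f(c)
    p=np.stack([(u-c['cx'])/F*D,(v-c['cy'])/F*D,D],-1)
    return p@c['T'][:3,:3].T+c['T'][:3,3]
E
python3 - <<'E'
from h import *
s=arm.get_state();print(s)
for n in ['scene','top']:
    p,d=eyes.capture(n);c=eyes.calibration(n);c['T']=np.array(c['T']);cv2.imwrite(f'pics/{n}.png',p);np.savez(f'{n}.npz',p=p,d=d,c=c,allow_pickle=True)
    print(n,c)
E
```

```text
pics
{'time_s': 0.0, 'joint_positions': array([ 1.07842247,  0.33287107, -0.06473353,  1.4609669 ,  0.02159717,
        1.34990886, -0.08849999]), 'joint_velocities': array([ 0.0010794 ,  0.00025546,  0.00110393,  0.00222786,  0.00149885,
       -0.00038117,  0.00062647]), 'effort': array([-1.04821986e-03, -6.25448084e+01,  4.88241808e-02, -3.91602802e+01,
        1.61720632e-02,  9.88381886e-03, -2.48782294e-05]), 'position': array([ 0.28276376, -0.55693868,  0.23050431]), 'tool_rot': array([ 0.60289925, -0.60239357,  0.37033731, -0.36943843]), 'ft_force': array([-0.71344729,  0.05457704,  0.488905  ]), 'ft_torque': array([-0.02906572, -0.04760364,  0.037679  ]), 'finger_gap': 0.9987979807345286}
scene {'fov_y': 53.62415279284684, 'cx': 280.8416506916249, 'cy': 211.71874400148246, 'T': array([[-0.4445168 , -0.63731113,  0.62947545, -0.12259406],
       [-0.89567541,  0.3059857 , -0.32270467,  0.41346582],
       [ 0.01305279, -0.70725333, -0.70683969,  0.80614834],
       [ 0.        ,  0.        ,  0.        ,  1.        ]])}
top {'fov_y': 52.38399900646855, 'cx': 280.31318056794817, 'cy': 205.69964146991515, 'T': array([[-0.02454138, -0.98329256,  0.18037037,  0.33428795],
       [-0.9996692 ,  0.02274906, -0.01199911,  0.08024073],
       [ 0.00769538, -0.18060518, -0.98352557,  1.22644828],
       [ 0.        ,  0.        ,  0.        ,  1.        ]])}
```

View pics/top.png

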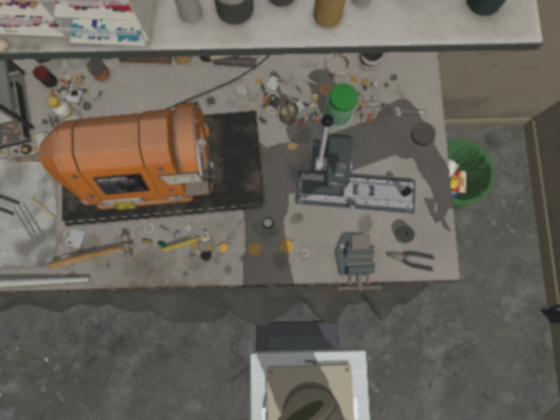

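View pics/scene.png

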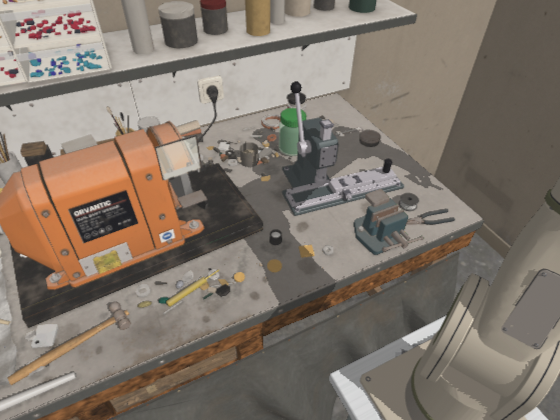

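The top view shows the press at about (355,190), its knob at (406,190), and candidate blanks near (224,247), (255,249) and (288,245). I'll enlarge those and measure them.

```bash
python3 - <<'E'
from h import *
a={n:np.load(n+'.npz',allow_pickle=True) for n in('top','scene')}
t=a['top']['p'];s=a['scene']['p']
r=lambda p,x0,x1,y0,y1,w,h:cv2.resize(p[y0:y1,x0:x1],(w,h),interpolation=cv2.INTER_CUBIC)
im=np.vstack([r(t,150,310,215,265,800,250),np.hstack([r(t,290,425,130,220,400,267),r(s,220,350,210,297,400,267)])])
cv2.imwrite('pics/c1.png',im)
c=a['top']['c'].item()
P=cloud(c,a['top']['d'])
hsv=cv2.cvtColor(t,cv2.COLOR_BGR2HSV)
m=((hsv[...,0]>10)&(hsv[...,0]<30)&(hsv[...,1]>90)).astype(np.uint8)
m[:, :150]=0;m[:215]=0;m[265:]=0
n,l,st,ce=cv2.connectedComponentsWithStats(m)
for i in range(1,n):
    if st[i,4]>15:
        q=plane(c,*ce[i],0.006);F=f(c);print(ce[i].round(1),st[i],q.round(4),'area mm2',st[i,4]*(1.2/F*1000)**2,'z',np.median(P[l==i][:,2]).round(4), hsv[l==i].mean(0).round())
# knob: cloud height
reg=np.zeros_like(m);reg[150:215,290:420]=1
z=P[...,2]
k=(reg>0)&(z>.06)&(z<.09)
yy,xx=np.where(k);print(len(xx))
nn,ll,ss,cc=cv2.connectedComponentsWithStats(k.astype(np.uint8))
for i in range(1,nn):
    if ss[i,4]>10: print(cc[i],ss[i],np.median(P[ll==i],0))
E
```

```text
[181.5 244.1] [162 237  38  15 215] [0.4533 0.3502 0.006 ] area mm2 1698.611496905364 z 0.0137 [ 23. 121. 135.]
[286.4 245.6] [280 239  14  14 142] [0.4418 0.0509 0.006 ] area mm2 1121.8736398165659 z 0.0067 [ 19. 134. 134.]
[222.9 247.2] [219 243   9  10  69] [0.4415 0.232  0.006 ] area mm2 545.135782727768 z 0.0063 [ 19. 133. 163.]
[254.3 248.6] [248 243  13  12 121] [0.4353 0.1426 0.006 ] area mm2 955.9627494211584 z 0.0062 [ 19. 133. 111.]
[209.  246.9] [207 244   5   7  25] [0.4434 0.2716 0.006 ] area mm2 197.51296475643767 z 0.0071 [ 20. 109. 126.]
72
[407.078125 190.453125] [403 186   9   9  64] [ 0.58044649 -0.28501073  0.07675976]
```

View pics/c1.png

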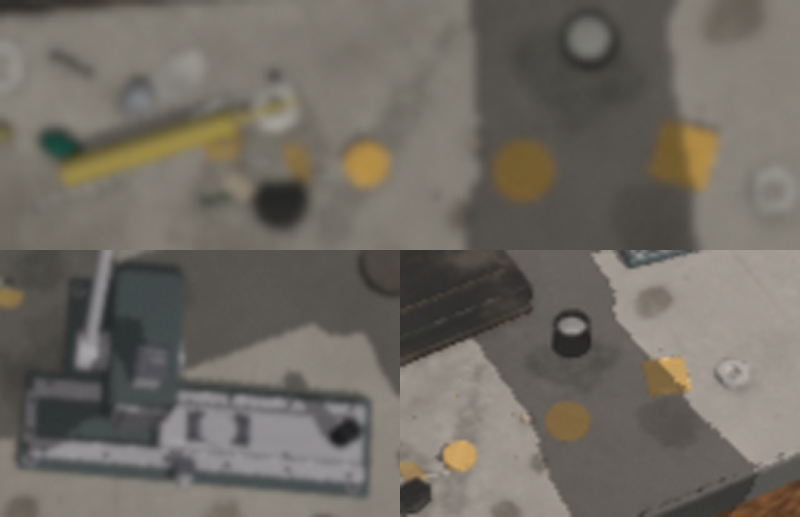

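The crop shows the round blank at top (254,249), about (0.435, 0.143), in the shade. The square is at (286,246), the small disc at (223,247) and the loupe at (268,223). The nest is near (364,191) and the knob near (407,190). Next I'll get the tool axes, the press yaw and the vice extent.

```bash
cat >> h.py <<'E'
from scipy.spatial.transform import Rotation as Ro
def pose():
    s=arm.get_state();q=s['tool_rot'];return s,np.array(s['position']),Ro.from_quat([*q[1:],q[0]]).as_matrix()
def shift(t):
    s,p,R=pose();return (R.T@(np.array(t)-p)*1000).round(1)
def vert(yaw_x):  # turn (deg rotvec, tool axes) to point down with jaw axis along angle yaw_x
    s,p,R=pose();best=None
    for a in (yaw_x,yaw_x+np.pi):
        x=np.array([np.cos(a),np.sin(a),0]);y=np.array([0,0,-1.]);T=np.stack([x,y,np.cross(x,y)],1)
        v=np.degrees(Ro.from_matrix(R.T@T).as_rotvec())
        if best is None or np.linalg.norm(v)<np.linalg.norm(best): best=v
    return best.round(2)
E
python3 - <<'E'
from h import *
s,p,R=pose();print(R.round(3));print(shift([.5,-.3,.25]),'turn jaw->x',vert(0.0))
a=np.load('top.npz',allow_pickle=True);c=a['c'].item();P=cloud(c,a['d'])
print('nest~',plane(c,364,190.7,.033).round(4))
z=P[...,2];x=P[...,0];y=P[...,1]
k=(z>.004)&(z<.04)&(y<-.02)&(y>-.36)&(x>.5)&(x<.7)
(cx,cy),(w,h),an=cv2.minAreaRect(np.float32(P[k][:,:2]*1000));print('base',cx,cy,w,h,an)
v=(z>.03)&(z<.14)&(y<-.05)&(y>-.25)&(x>.3)&(x<.53);print('vice',P[v].min(0),P[v].max(0))
w=eyes.calibration('wrist');print(w['fov_y'],w['cx'],w['cy'],'cam in tool',(R.T@(np.array(w['T'])[:3,3]-p)).round(3),(R.T@np.array(w['T'])[:3,:3]).round(2).tolist())
E
```

```text
[[ 0.453 -0.001  0.892]
 [-0.892  0.001  0.453]
 [-0.001 -1.    -0.   ]]
[-130.9  -19.2  310. ] turn jaw->x [-3.000e-02 -6.308e+01 -6.000e-02]
nest~ [ 0.5913 -0.1751  0.033 ]
base 600.1073608398438 -190.0255126953125 199.22325134277344 339.8841552734375 0.023057693615555763
vice [ 0.31323597 -0.20008201  0.03022281] [ 0.458516   -0.07850138  0.12354381]
65.70646984690485 278.6160850735238 207.15414021762365 cam in tool [ 0.    -0.142  0.072] [[1.0, 0.0, 0.0], [-0.0, -0.28, 0.96], [0.0, -0.96, -0.28]]
```

```bash
python3 -m handwheel '[[-0.0126,0.003,0.041,0,0,0,0],[-0.0126,0.003,0.041,0,0,0,0],[-0.0126,0.003,0.041,0,0,0,0],[-0.0126,0.003,0.041,0,0,0,0],[-0.0126,0.003,0.041,0,0,0,0],[-0.0126,0.003,0.041,0,0,0,0],[-0.0126,0.003,0.041,0,0,0,0],[-0.0126,0.003,0.041,0,0,0,0],[-0.0126,0.003,0.041,0,0,0,0],[-0.0126,0.003,0.041,0,0,0,0],[0,0,0,0,-7.2,0,0],[0,0,0,0,-7.2,0,0],[0,0,0,0,-7.2,0,0],[0,0,0,0,-7.2,0,0],[0,0,0,0,-7.2,0,0],[0,0,0,0,-7.2,0,0],[0,0,0,0,-7.2,0,0],[0,0,0,0,-7.2,0,0],[0,0,0,0,0,0,0],[0,0,0,0,0,0,0]]' 40
python3 - <<'E'
from h import *
s,p,R=pose();print(p,R.round(2).tolist(),s['joint_positions'].round(2))
c=eyes.calibration('wrist');im,d=eyes.capture('wrist');c['T']=np.array(c['T'])
cv2.imwrite('pics/w1.png',im);np.savez('w1.npz',p=im,d=d,c=c)
E
```

```text
time_s: 2.1
position: [0.5913, -0.2594, 0.201]
tool_rot: [0.706, -0.706, 0.035, -0.035]
ft_force: [0.9, 0.4, 0.3]
finger_gap: 1.001
[ 0.59134158 -0.25938567  0.20102238] [[1.0, -0.0, 0.1], [-0.1, 0.0, 1.0], [-0.0, -1.0, 0.0]] [ 0.66  0.43 -0.43  1.42  0.18  1.33  0.12]
```

View pics/w1.png

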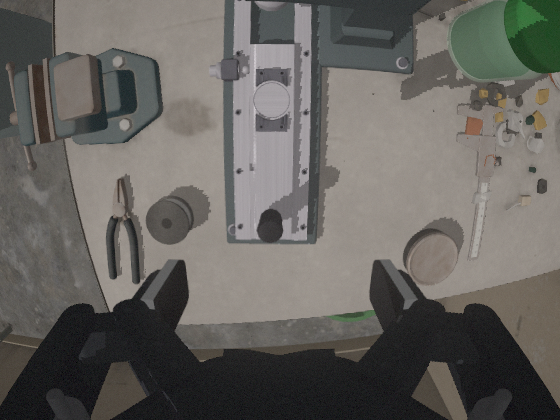

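The wrist view is clear: nest disc at (271,100), knob at (270,225), plunger at (230,68), spool at (170,219). Next I'll measure each of them.

```bash
cat >> h.py <<'E'
def ray(c,u,v):
    u=np.asarray(u,float)-c['cx'];v=np.asarray(v,float)-c['cy'];r=np.hypot(u,v)+1e-9;th=r/f(c)
    return np.stack([np.sin(th)*u/r,np.sin(th)*v/r,np.cos(th)],-1)
def wplane(c,u,v,z):
    d=ray(c,u,v)@c['T'][:3,:3].T;o=c['T'][:3,3];return o+d*((z-o[2])/d[...,2])[...,None]
def wcloud(c,D):
    v,u=np.mgrid[:420,:560];d=ray(c,u,v);p=d*(D/d[...,2])[...,None];return p@c['T'][:3,:3].T+c['T'][:3,3]
E
python3 - <<'E'
from h import *
a=np.load('w1.npz',allow_pickle=True);c=a['c'].item();im=a['p'];P=wcloud(c,a['d']);z=P[...,2]
g=cv2.cvtColor(im,cv2.COLOR_BGR2GRAY)
k=np.zeros(z.shape,np.uint8);k[190:250,240:300]=(z[190:250,240:300]>.068)
n,l,st,ce=cv2.connectedComponentsWithStats(k);i=1+st[1:,4].argmax();print('knobtop',ce[i],st[i],np.median(z[l==i]))
vv,uu=np.where(l==i);K=wplane(c,uu,vv,.078);(x,y),r=cv2.minEnclosingCircle(np.float32(K[:,:2]*1000));print('knob',K.mean(0),x,y,r)
# nest: rectify slide top plane to 4px/mm
G=0.00025;xs=np.arange(.55,.65,G);ys=np.arange(-.25,-.10,G)
v,u=np.mgrid[:420,:560]
for zz in(.031,.035):
    # inverse map analytically
    X,Y=np.meshgrid(xs,ys);q=(np.stack([X,Y,np.full_like(X,zz)],-1)-c['T'][:3,3])@c['T'][:3,:3]
    rr=np.hypot(q[...,0],q[...,1]);s=np.arctan2(rr,q[...,2])*f(c)/rr
    t=cv2.remap(g,np.float32(c['cx']+q[...,0]*s),np.float32(c['cy']+q[...,1]*s),cv2.INTER_CUBIC)
    h=cv2.HoughCircles(cv2.GaussianBlur(t,(9,9),2),cv2.HOUGH_GRADIENT,1,20,param1=60,param2=15,minRadius=64,maxRadius=84)
    if h is not None:
        for (a1,b1,r1) in h[0][:3]: print(zz,'nest',xs[0]+a1*G,ys[0]+b1*G,r1*G)
    cv2.imwrite(f'pics/nest{int(zz*1000)}.png',t)
print('z nest,slide',np.median(z[95:105,265:277]),np.median(z[150:170,260:280]),'bench',np.median(z[150:200,350:400]))
# spool, plunger
print('plunger',wplane(c,240,69,.027),'spool',wplane(c,170,218,.024))
E
```

```text
knobtop [269.50860421 230.02294455] [257 218  26  25 523] 0.07581328609746368
knob [ 0.58128274 -0.28550922  0.078     ] 581.3078002929688 -285.64642333984375 11.738903999328613
0.031 nest 0.5933750003576279 -0.1743749976158142 0.018075002
0.035 nest 0.5931250035762787 -0.1746249943971634 0.017725002
z nest,slide 0.03054895271694749 0.030320367024420813 bench -0.0006303685335726783
plunger [ 0.56652284 -0.13998444  0.027     ] spool [ 0.47238587 -0.28215552  0.024     ]
```

View pics/nest31.png

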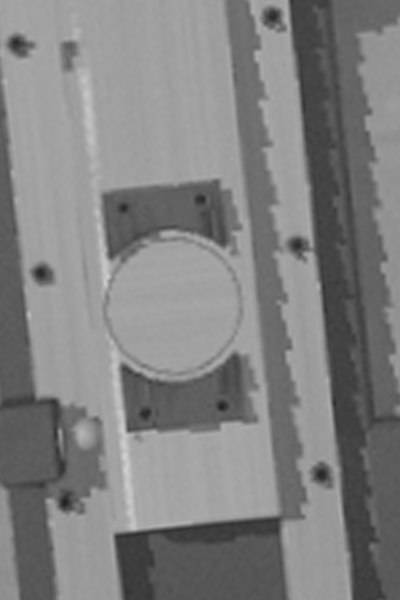

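The rectified nest has its centre at (173,306), which puts it at (0.5933, -0.1737). The slide edges give a yaw of -0.105, and the slide is at about 0.0145. The wrist camera would foul the press head at the nest, so I'll work with the tool tilted 15° towards -y. Now to the blank.

```bash
python3 -m handwheel '[[-0.034,0,0.0114,0,0,0,0],[-0.034,0,0.0114,0,0,0,0],[-0.034,0,0.0114,0,0,0,0],[-0.034,0,0.0114,0,0,0,0],[-0.0074,0,0.0424,0,0,0,0],[-0.0074,0,0.0424,0,0,0,0],[-0.0074,0,0.0424,0,0,0,0],[-0.0074,0,0.0424,0,0,0,0],[-0.0074,0,0.0424,0,0,0,0],[-0.0074,0,0.0424,0,0,0,0],[-0.0074,0,0.0424,0,0,0,0],[-0.0074,0,0.0424,0,0,0,0],[0,0.025,0,0,0,0,90],[0,0.025,0,0,0,0,90],[0,0,0,7.5,0,0,90],[0,0,0,7.5,0,0,90],[0,0,0,0,0,0,90],[0,0,0,0,0,0,90]]'
cat > look.py <<'E'
import sys
from h import *
s,p,R=pose();print('tcp',p.round(4),'x',R[:,0].round(3),'y',R[:,1].round(3),'gap',round(s['finger_gap'],3),'F',s['ft_force'].round(1))
c=eyes.calibration('wrist');im,d=eyes.capture('wrist');c['T']=np.array(c['T'])
cv2.imwrite(f'pics/{sys.argv[1]}.png',im);np.savez(sys.argv[1]+'.npz',p=im,d=d,c=c)
E
python3 look.py w2
python3 - <<'E'
from h import *
a=np.load('w2.npz',allow_pickle=True);c=a['c'].item();im=a['p']
hsv=cv2.cvtColor(im,cv2.COLOR_BGR2HSV);m=((hsv[...,0]>12)&(hsv[...,0]<28)&(hsv[...,1]>90)).astype(np.uint8)
for k in cv2.findContours(m,cv2.RETR_EXTERNAL,cv2.CHAIN_APPROX_NONE)[0]:
    if len(k)>30:
        q=wplane(c,k[:,0,0],k[:,0,1],.006)*1000;(x,y),r=cv2.minEnclosingCircle(np.float32(q[:,:2]));e=cv2.fitEllipse(np.float32(q[:,:2]));print(k[:,0].mean(0).round(),x,y,r,e)
print('shift at r-candidates', shift([.4353,.1426,.05]),vert(-.105))
E
```

```text
time_s: 3.95
position: [0.434, 0.1415, 0.1513]
tool_rot: [0.792, -0.609, 0.031, -0.039]
ft_force: [-0.5, 0.9, -0.0]
finger_gap: 0.644
tcp [0.434  0.1415 0.1513] x [ 0.995 -0.099 -0.001] y [ 0.025  0.255 -0.966] gap 0.644 F [-0.5  0.9 -0. ]
[295. 322.] 441.498291015625 52.17630386352539 23.210281372070312 ((442.0140380859375, 52.19429397583008), (38.517547607421875, 39.114646911621094), 16.75054931640625)
[532. 295.] 735.2108154296875 26.66600227355957 17.26708984375 ((736.0726318359375, 27.716955184936523), (20.387714385986328, 32.140499114990234), 3.98921799659729)
[279. 232.] 435.10699462890625 143.13601684570312 17.61188507080078 ((435.2059020996094, 143.02487182617188), (34.01206588745117, 34.13631820678711), 60.31073760986328)
[276. 137.] 441.2161560058594 231.56739807128906 12.931622505187988 ((441.18817138671875, 231.42710876464844), (24.2708740234375, 24.79384422302246), 168.04444885253906)
[275.  97.] 443.3104248046875 270.5190124511719 13.2124605178833 ((443.5238952636719, 270.5633239746094), (12.759308815002441, 22.990156173706055), 117.32168579101562)
[553.  88.] 806.3458251953125 286.645263671875 15.59876823425293 ((806.8999633789062, 284.9928894042969), (12.243759155273438, 31.698644638061523), 88.99089813232422)
[547.  71.] 801.7774658203125 316.07757568359375 38.87725067138672 ((806.9661865234375, 307.7015075683594), (25.96491241455078, 79.96269226074219), 103.97681427001953)
[442.  46.] 639.870361328125 336.9235534667969 73.34909057617188 ((635.0805053710938, 342.5330810546875), (100.16381072998047, 125.89993286132812), 170.48712158203125)
[286.  47.] 457.0318603515625 327.81268310546875 61.30957794189453 ((457.548095703125, 326.546630859375), (24.87782859802246, 119.75849151611328), 11.469941139221191)
shift at r-candidates [  1.3  98.2 -25.8] [-14.88   0.45  -0.06]
```

View pics/w2.png

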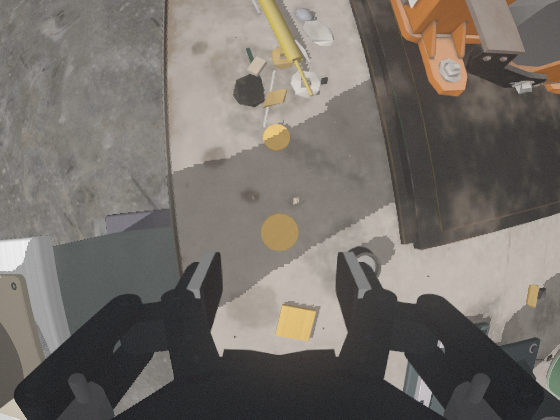

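Round blank confirmed at (0.4352, 0.1431), pixel (279,232), midway between the fingers. The two views agree to 0.5 mm. Descending.

```bash
python3 -m handwheel '[[0.0002,0.027,-0.0068,0,0,0,90],[0.0002,0.027,-0.0068,0,0,0,90],[0.0002,0.027,-0.0068,0,0,0,100],[0.0002,0.027,-0.0068,0,0,0,110],[0.0002,0.027,-0.0068,0,0,0,120],[0,0,0,0,0,0,120],[0,0,0,0,0,0,120],[0,0,0,0,0,0,120]]'
python3 look.py w3
python3 - <<'E'
from h import *
a=np.load('w3.npz',allow_pickle=True);c=a['c'].item();im=a['p']
hsv=cv2.cvtColor(im,cv2.COLOR_BGR2HSV);m=((hsv[...,0]>12)&(hsv[...,0]<28)&(hsv[...,1]>90)).astype(np.uint8)
for k in cv2.findContours(m,cv2.RETR_EXTERNAL,cv2.CHAIN_APPROX_NONE)[0]:
    if len(k)>60:
        q=wplane(c,k[:,0,0],k[:,0,1],.006)*1000;(x,y),r=cv2.minEnclosingCircle(np.float32(q[:,:2]));print(k[:,0].mean(0).round(),x,y,r)
cv2.imwrite('pics/w3c.png',cv2.resize(im[200:350,170:390],None,fx=3,fy=3))
E
```

```text
time_s: 4.8
position: [0.4362, 0.145, 0.0136]
tool_rot: [0.792, -0.608, 0.028, -0.038]
ft_force: [0.1, 0.5, -0.3]
finger_gap: 0.531
tcp [0.4362 0.145  0.0136] x [ 0.995 -0.095  0.002] y [ 0.027  0.257 -0.966] gap 0.531 F [ 0.1  0.5 -0.3]
[276. 266.] 435.13311767578125 143.5093994140625 17.840526580810547
[272.  97.] 441.3294982910156 231.120849609375 13.188626289367676
[269.  32.] 442.9897155761719 270.04412841796875 14.045557022094727
[530.  24.] 641.3302001953125 293.3306884765625 28.26504135131836
[324.  14.] 474.4847412109375 279.8394775390625 11.047823905944824
```

View pics/w3c.png

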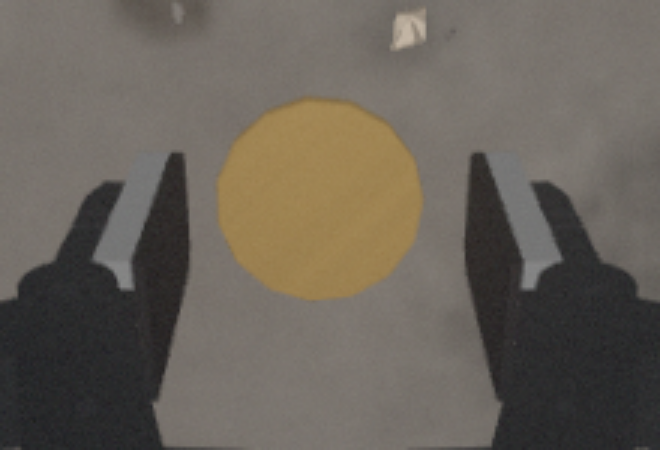

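The disc sits evenly between the pads, with the tips still above it. I'll lower further and feel for the bench.

```bash
python3 -m handwheel '[[-0.0005,0.0018,-0.0012,0,0,0,120],[-0.0005,0.0018,-0.0012,0,0,0,120],[0,0.0019,-0.0005,0,0,0,120],[0,0.0019,-0.0005,0,0,0,120],[0,0,0,0,0,0,120]]'; python3 -m handwheel '[[0,0.0015,-0.0004,0,0,0,120],[0,0,0,0,0,0,120]]';python3 -m handwheel '[[0,0.0015,-0.0004,0,0,0,120],[0,0,0,0,0,0,120]]'; python3 -m handwheel '[[0,0.0015,-0.0004,0,0,0,120],[0,0,0,0,0,0,120]]'
```

```text
time_s: 5.35
position: [0.4339, 0.143, 0.0038]
tool_rot: [0.792, -0.608, 0.029, -0.038]
ft_force: [0.0, 0.2, 0.4]
finger_gap: 0.532
time_s: 5.55
position: [0.4339, 0.1431, 0.0023]
tool_rot: [0.792, -0.608, 0.029, -0.038]
ft_force: [0.4, 0.7, 0.7]
finger_gap: 0.527
time_s: 5.75
position: [0.4339, 0.1431, 0.0008]
tool_rot: [0.792, -0.608, 0.029, -0.038]
ft_force: [-0.2, -0.3, 0.6]
finger_gap: 0.533
time_s: 5.95
position: [0.4342, 0.1432, -0.0003]
tool_rot: [0.792, -0.608, 0.029, -0.038]
ft_force: [-2.0, -2.1, 8.9]
finger_gap: 0.527
```

Bench touched at TCP z of about 0.000. Back up 1.5 mm and grip.

```bash
python3 -m handwheel '[[0,-0.0015,0.0004,0,0,0,120],[0,0,0,0,0,0,150],[0,0,0,0,0,0,170],[0,0,0,0,0,0,190],[0,0,0,0,0,0,190],[0,0,0,0,0,0,190]]' 40; python3 -m handwheel '[[0,-0.0193,0.005,0,0,0,190],[0,-0.0193,0.005,0,0,0,190],[0,-0.0193,0.005,0,0,0,190],[0,0,0,0,0,0,190],[0,0,0,0,0,0,190]]'; python3 look.py w4
python3 - <<'E'
from h import *
a=np.load('w4.npz',allow_pickle=True);c=a['c'].item();im=a['p'];s,p,R=pose();print(p)
hsv=cv2.cvtColor(im,cv2.COLOR_BGR2HSV);m=((hsv[...,0]>12)&(hsv[...,0]<28)&(hsv[...,1]>90)).astype(np.uint8)
for k in cv2.findContours(m,cv2.RETR_EXTERNAL,cv2.CHAIN_APPROX_NONE)[0]:
    if len(k)>60:
        q=wplane(c,k[:,0,0],k[:,0,1],p[2]+.0045)*1000;(x,y),r=cv2.minEnclosingCircle(np.float32(q[:,:2]));print(k[:,0].mean(0).round(),x,y,r)
cv2.imwrite('pics/w4c.png',cv2.resize(im[200:350,170:390],None,fx=3,fy=3))
E
```

```text
time_s: 6.55
position: [0.4343, 0.143, 0.0014]
tool_rot: [0.792, -0.608, 0.029, -0.038]
ft_force: [-3.6, -2.9, 12.1]
finger_gap: 0.378
time_s: 7.05
position: [0.434, 0.1423, 0.0605]
tool_rot: [0.792, -0.608, 0.029, -0.038]
ft_force: [-0.5, -0.1, -0.8]
finger_gap: 0.377
tcp [0.434  0.1423 0.0605] x [ 0.995 -0.096  0.001] y [ 0.025  0.257 -0.966] gap 0.377 F [-0.5 -0.1 -0.8]
[0.43357475 0.14230579 0.06006627]
[295. 349.] 439.2939453125 97.23076629638672 7.966440200805664
[279. 266.] 434.51043701171875 142.6791229248047 17.88885498046875
[276. 114.] 440.17437744140625 215.62905883789062 9.401861190795898
[274.  60.] 441.629150390625 243.6208038330078 9.994629859924316
[522.   8.] 624.72119140625 290.2275695800781 33.5255012512207
[495.  35.] 578.9248657226562 267.7554016113281 26.57073402404785
[301.  23.] 456.0399169921875 262.5337829589844 21.94552230834961
```

View pics/w4c.png

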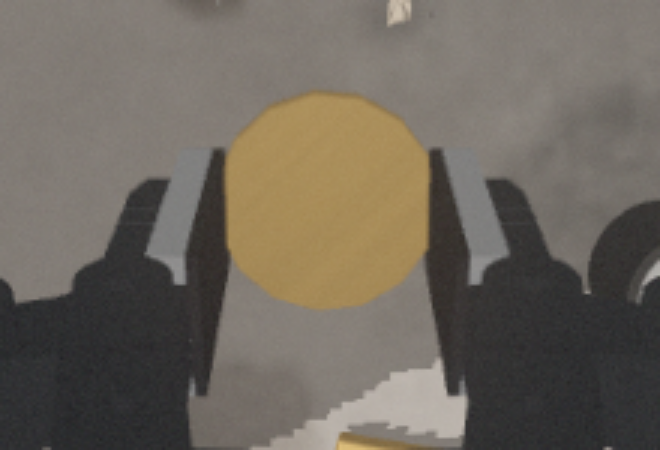

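Blank gripped at (279,266), offset from the TCP about (+0.5, +0.4) mm. Carrying it over the vice, clear of the head, to the loading side.

```bash
python3 -m handwheel '[[0,-0.0322,0.0086,0,0,0,190],[0,-0.0322,0.0086,0,0,0,190],[0,-0.0322,0.0086,0,0,0,190],[0.0085,-0.0105,-0.0395,0,0,0,190],[0.0085,-0.0105,-0.0395,0,0,0,190],[0.0085,-0.0105,-0.0395,0,0,0,190],[0.0085,-0.0105,-0.0395,0,0,0,190],[0.0085,-0.0105,-0.0395,0,0,0,190],[0.0085,-0.0105,-0.0395,0,0,0,190],[0.0085,-0.0105,-0.0395,0,0,0,190],[0.0085,-0.0105,-0.0395,0,0,0,190],[0.0306,0.0008,0.0028,0,0,0,190],[0.0306,0.0008,0.0028,0,0,0,190],[0.0306,0.0008,0.0028,0,0,0,190],[0.0306,0.0008,0.0028,0,0,0,190],[0,0,0,0,0,0,190],[0,0,0,0,0,0,190]]'
python3 - <<'E'
from h import *
s,p,R=pose();print(p,R.round(3).tolist(),vert(-.105),s['joint_positions'].round(2))
print(shift([.5928,-.1741,.06]))
E
```

```text
time_s: 8.8
position: [0.593, -0.189, 0.1579]
tool_rot: [0.793, -0.608, 0.03, -0.037]
ft_force: [0.0, 0.9, -0.0]
finger_gap: 0.38
[ 0.59300973 -0.18897175  0.15793005] [[0.996, 0.022, 0.092], [-0.095, 0.259, 0.961], [-0.003, -0.966, 0.26]] [-15.06   0.56  -0.23] [ 0.73  0.48 -0.48  1.48 -0.04  1.28  0.21]
[ -1.4  98.4 -11.2]
```

```bash
python3 -m handwheel '[[-0.0003,0.025,-0.0028,0,0.5,0,190],[-0.0003,0.025,-0.0028,0,0,0,190],[-0.0003,0.025,-0.0028,0,0,0,190],[-0.0003,0.0234,-0.0028,0,0,0,190],[0,0,0,0,0,0,190],[0,0,0,0,0,0,190],[0,0,0,0,0,0,190]]'; python3 look.py w5
python3 - <<'E'
from h import *
a=np.load('w5.npz',allow_pickle=True);c=a['c'].item();im=a['p'];s,p,R=pose();print(p,vert(-.105))
hsv=cv2.cvtColor(im,cv2.COLOR_BGR2HSV);m=((hsv[...,0]>12)&(hsv[...,0]<28)&(hsv[...,1]>90)).astype(np.uint8)
for k in cv2.findContours(m,cv2.RETR_EXTERNAL,cv2.CHAIN_APPROX_NONE)[0]:
    if len(k)>60:
        q=wplane(c,k[:,0,0],k[:,0,1],p[2]+.0045)*1000;(x,y),r=cv2.minEnclosingCircle(np.float32(q[:,:2]));print(k[:,0].mean(0).round(),x,y,r)
cv2.imwrite('pics/w5c.png',cv2.resize(im[130:350,140:420],None,fx=2.7,fy=2.7))
E
```

```text
time_s: 9.5
position: [0.594, -0.1756, 0.0635]
tool_rot: [0.792, -0.608, 0.032, -0.041]
ft_force: [0.5, 0.4, 0.5]
finger_gap: 0.375
tcp [ 0.594  -0.1756  0.0635] x [ 0.995 -0.105 -0.001] y [ 0.026  0.257 -0.966] gap 0.375 F [0.5 0.4 0.5]
[ 0.59410519 -0.17559374  0.0635051 ] [-1.494e+01  1.000e-02 -2.000e-02]
[278. 266.] 594.3019409179688 -175.04347229003906 17.774578094482422
[79. 10.] 487.54058837890625 -12.247297286987305 14.688095092773438
```

View pics/w5c.png

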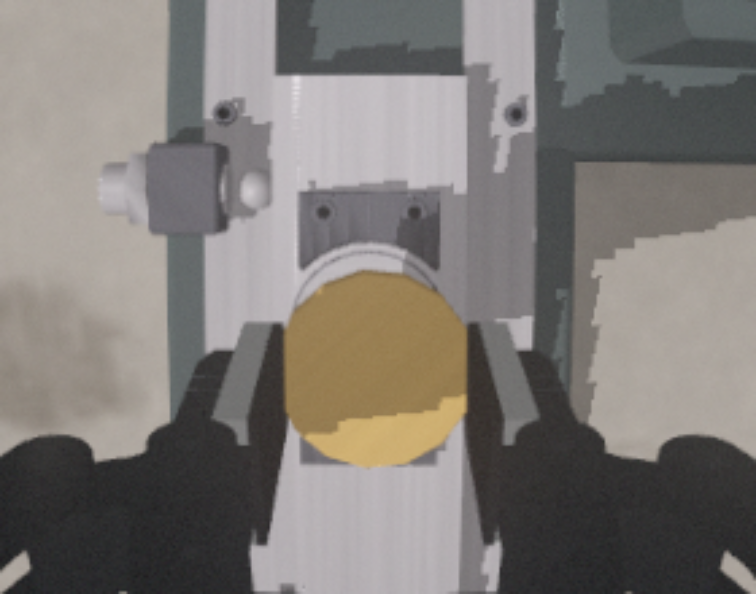

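The blank is held at crop (375,368) above the nest. Plate far edge at about (300–440,192), slide end corners at (276,74) and (466,74). I'll use those to cross-check the nest centre.

```bash
python3 - <<'E'
from h import *
a=np.load('w5.npz',allow_pickle=True);c=a['c'].item()
def q(x,y,z): return (wplane(c,140+(x+.5)/2.7-.5,130+(y+.5)/2.7-.5,z)*1000).round(1)[:2]
u=np.array([np.sin(.105),np.cos(.105)])
L,Rr=q(276,74,.031),q(466,74,.031);print('slide end',L,Rr,np.linalg.norm(Rr-L))
A,B=q(300,192,.035),q(440,192,.035);print('plate',A,B,np.linalg.norm(B-A),'nest',(A+B)/2-30*u)
print('arc apex inner', q(371,252,.031)-19*u,'outer',q(371,243,.035)-20.2*u)
print('ball',q(268,189,.027))
E
cat > /dev/null; python3 - <<'E'
from h import *
print(shift([.5931,-.1738,.045]))
E
```

```text
slide end [ 579.  -116.6] [ 619.8 -120.9] 41.02596738652236
plate [ 582.  -142.6] [ 611.2 -145.6] 29.35370504723386 nest [ 593.45578494 -173.93477688]
arc apex inner [ 593.50866379 -175.89535869] outer [ 593.58289519 -174.88874977]
ball [ 574.3 -141.2]
[-1.2 18.3 -3.1]
```

```bash
python3 -m handwheel '[[-0.0004,0.0084,-0.002,0,0,0,190],[-0.0004,0.0084,-0.002,0,0,0,190],[-0.0003,0.0084,-0.002,0,0,0,190],[0,0,0,0,0,0,190],[0,0,0,0,0,0,190],[0,0,0,0,0,0,190]]'; python3 - <<'E'
from h import *
s,p,R=pose();print(p.round(4),s['ft_force'].round(1),shift([.5931,-.1747,.0325]))
E
```

```text
time_s: 10.15
position: [0.5926, -0.1741, 0.0363]
tool_rot: [0.792, -0.608, 0.032, -0.041]
ft_force: [0.4, -0.3, -0.3]
finger_gap: 0.377
[ 0.5926 -0.1741  0.0363] [ 0.4 -0.3 -0.3] [ 0.5  3.5 -1.6]
```

```bash
python3 -m handwheel '[[0.0003,0.0006,-0.0005,0,0,0,190],[0.0002,0.001,-0.0004,0,0,0,190],[0,0,0,0,0,0,190]]'; python3 -m handwheel '[[0,0.001,-0.0003,0,0,0,190],[0,0,0,0,0,0,190]]';python3 -m handwheel '[[0,0.001,-0.0003,0,0,0,190],[0,0,0,0,0,0,190]]'
```

```text
time_s: 10.45
position: [0.5929, -0.1746, 0.0343]
tool_rot: [0.792, -0.608, 0.033, -0.041]
ft_force: [-0.4, -1.0, 0.3]
finger_gap: 0.377
time_s: 10.65
position: [0.5928, -0.1746, 0.0331]
tool_rot: [0.792, -0.608, 0.033, -0.041]
ft_force: [0.2, -0.4, -0.3]
finger_gap: 0.377
time_s: 10.85
position: [0.593, -0.1746, 0.0326]
tool_rot: [0.792, -0.608, 0.032, -0.041]
ft_force: [-1.9, 0.5, 2.7]
finger_gap: 0.374
```

At z 0.0326 there is light contact after free travel 3 mm below the rim, so it's seated. I'll open, retreat and look.

```bash
python3 -m handwheel '[[0,0,0,0,0,0,150],[0,0,0,0,0,0,120],[0,0,0,0,0,0,110],[0,0,0,0,0,0,110],[0,-0.0193,0.0052,0,0,0,110],[0,-0.0193,0.0052,0,0,0,110],[0,-0.0241,-0.032,0,0,0,60],[0,-0.0241,-0.032,0,0,0,30],[0,0,0,0,0,0,30],[0,0,0,0,0,0,30]]'; python3 look.py w6
python3 - <<'E'
from h import *
a=np.load('w6.npz',allow_pickle=True);c=a['c'].item();im=a['p']
P=wcloud(c,a['d']);hsv=cv2.cvtColor(im,cv2.COLOR_BGR2HSV);m=((hsv[...,0]>12)&(hsv[...,0]<28)&(hsv[...,1]>90)).astype(np.uint8)
for k in cv2.findContours(m,cv2.RETR_EXTERNAL,cv2.CHAIN_APPROX_NONE)[0]:
    if len(k)>60:
        q=wplane(c,k[:,0,0],k[:,0,1],.037)*1000;(x,y),r=cv2.minEnclosingCircle(np.float32(q[:,:2]));mm=np.zeros_like(m);cv2.drawContours(mm,[k],-1,1,-1);mm=cv2.erode(mm,np.ones((5,5)))
        W=P[mm>0]; 
        if len(W)>50: A=np.c_[W[:,:2]-W[:,:2].mean(0),np.ones(len(W))];print(k[:,0].mean(0).round(),x,y,r,'z,slopes',np.linalg.lstsq(A,W[:,2],rcond=None)[0].round(4))
z=P[...,2];k=((z>.068)&(z<.085)).astype(np.uint8)
n,l,st,ce=cv2.connectedComponentsWithStats(k)
for i in range(1,n):
    if 80<st[i,4]<5000:
        vv,uu=np.where(l==i);K=wplane(c,uu,vv,.078);print('knob?',ce[i],st[i],K.mean(0).round(4))
cv2.imwrite('pics/w6c.png',cv2.resize(im[60:350,120:440],None,fx=2,fy=2))
E
```

```text
time_s: 11.85
position: [0.5852, -0.2496, 0.1023]
tool_rot: [0.792, -0.608, 0.033, -0.042]
ft_force: [0.2, 0.7, -0.2]
finger_gap: 0.883
tcp [ 0.5852 -0.2496  0.1023] x [ 0.994 -0.106 -0.002] y [ 0.026  0.257 -0.966] gap 0.883 F [ 0.2  0.7 -0.2]
[278. 138.] 593.0709228515625 -175.21658325195312 17.728548049926758 z,slopes [-0.0465 -0.5008  0.037 ]
knob? [277.99303944   4.83062645] [256   0  45  13 431] [ 0.6014 -0.0955  0.078 ]
knob? [401.1739553   24.16326531] [ 368    0   77   38 1029] [ 0.68   -0.1122  0.078 ]
knob? [535.59062003  55.84101749] [ 518    4   42   96 1258] [ 0.7993 -0.1255  0.078 ]
knob? [ 41.45360825 146.25478645] [ 19  75  34  98 679] [ 0.4308 -0.1629  0.078 ]
knob? [277.3109319  316.86648746] [ 258  298   39   38 1116] [ 0.5811 -0.2851  0.078 ]
```

View pics/w6c.png

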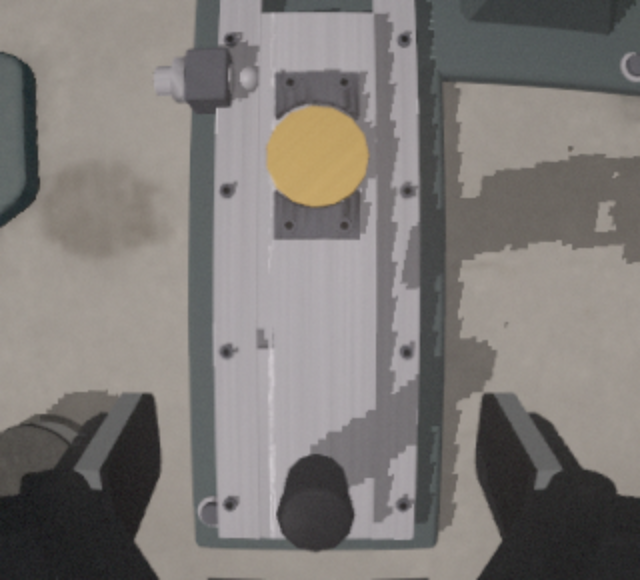

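The blank at crop (318,155.5) is centred between the plates (275–362, 71–239) to within about 0.5 mm. The fitted depth slope of -0.5 looks wrong, so I'll check it against the flat slide beside it.

```bash
python3 - <<'E'
from h import *
a=np.load('w6.npz',allow_pickle=True);c=a['c'].item();P=wcloud(c,a['d']);z=P[...,2]
print('blank column z',[(v,round(float(np.median(z[v,274:284])),4)) for v in range(112,164,4)])
print('blank row z',[(u,round(float(np.median(z[134:142,u])),4)) for u in range(255,304,4)])
print('slide',[(v,round(float(np.median(z[v,270:290])),4)) for v in range(185,260,12)])
print(shift([.5815,-.287,.09]),shift([.5815,-.287,.045]))
E
```

```text
blank column z [(112, 0.0305), (116, 0.0361), (120, 0.0362), (124, 0.0364), (128, 0.0359), (132, 0.0365), (136, 0.036), (140, 0.0362), (144, 0.0363), (148, 0.0358), (152, 0.0365), (156, 0.0363), (160, 0.0361)]
blank row z [(255, 0.0359), (259, 0.0364), (263, 0.0362), (267, 0.0361), (271, 0.0362), (275, 0.036), (279, 0.0356), (283, 0.0365), (287, 0.0364), (291, 0.0364), (295, 0.0362), (299, 0.036), (303, 0.0363)]
slide [(185, 0.0302), (197, 0.0306), (209, 0.03), (221, 0.0302), (233, 0.0306), (245, 0.0302), (257, 0.0302)]
[  0.3   1.4 -41. ] [  0.4  44.9 -52.6]
```

The blank is flat: its top is 36.2 mm across the whole disc and the slide reads 30.3 mm, so the slope came from dropout pixels. Next, the knob.

```bash
python3 -m handwheel '[[0.0001,-0.0084,-0.0314,0,0,0,30],[0.0002,0.0138,-0.0037,0,0,0,30],[0,0.0138,-0.0037,0,0,0,30],[0,0.0138,-0.0037,0,0,0,30],[0,0.0138,-0.0037,0,0,0,30],[0,0,0,0,0,0,100],[0,0,0,0,0,0,140],[0,0,0,0,0,0,170]]' 50;  python3 -m handwheel '[[0,0,0,0,0,0,200],[0,0,0,0,0,0,230],[0,0,0,0,0,0,230],[0,0,0,0,0,0,230]]'
```

```text
time_s: 12.7
position: [0.5826, -0.2807, 0.0458]
tool_rot: [0.792, -0.608, 0.032, -0.041]
ft_force: [0.1, -0.8, 0.6]
finger_gap: 0.372
time_s: 13.1
position: [0.5812, -0.2809, 0.0461]
tool_rot: [0.792, -0.608, 0.033, -0.04]
ft_force: [-7.3, 1.8, 7.6]
finger_gap: 0.247
```

```bash
python3 -m handwheel '[[0,0.0026,0.0097,0,0,0,230],[0,0.0026,0.0097,0,0,0,230],[0,0.0026,0.0097,0,0,0,230],[0,0.0026,0.0097,0,0,0,230],[0,0,0,0,0,0,230]]'; python3 -m handwheel '[[0,0.0026,0.0097,0,0,0,230],[0,0.0026,0.0097,0,0,0,230],[0,0.0026,0.0097,0,0,0,230],[0,0,0,0,0,0,230],[0,0,0,0,0,0,230]]'; python3 look.py w7
python3 - <<'E'
from h import *
a=np.load('w7.npz',allow_pickle=True);c=a['c'].item();im=a['p']
cv2.imwrite('pics/w7c.png',cv2.resize(im[60:350,120:440],None,fx=2,fy=2))
E
```

```text
time_s: 13.6
position: [0.5855, -0.2412, 0.0461]
tool_rot: [0.792, -0.608, 0.033, -0.04]
ft_force: [-6.4, 3.0, 6.6]
finger_gap: 0.243
time_s: 14.1
position: [0.5889, -0.2098, 0.0461]
tool_rot: [0.793, -0.608, 0.033, -0.04]
ft_force: [-6.8, 3.3, 7.0]
finger_gap: 0.24
tcp [ 0.5889 -0.2098  0.0461] x [ 0.995 -0.103 -0.003] y [ 0.023  0.259 -0.966] gap 0.24 F [-6.8  3.3  7. ]
```

View pics/w7c.png

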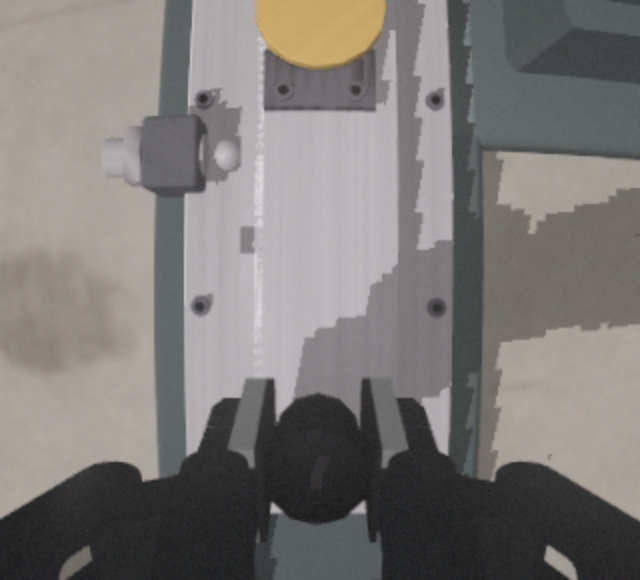

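The slide has followed about 71 mm. The notch shows at crop (248,239) and the ball at (235,155), so I'll measure the distance left.

```bash
python3 - <<'E'
from h import *
a=np.load('w7.npz',allow_pickle=True);c=a['c'].item();b=np.load('w6.npz',allow_pickle=True);cb=b['c'].item()
def q(c,x,y,z): return (wplane(c,120+(x+.5)/2-.5,60+(y+.5)/2-.5,z)*1000)[:2]
u=np.array([np.sin(.105),np.cos(.105)])
for z in (.027,.031): print('w7 left',(q(c,228,155,.027)-q(c,248,239,z))@u,'w6 left',(q(cb,248,77,.027)-q(cb,263,338,z))@u)
E
```

```text
w7 left 23.148448444963662 w6 left 95.47192045244073
w7 left 23.390621135876277 w6 left 95.09765338655207
```

```bash
python3 -m handwheel '[[0,0.0016,0.0058,0,0,0,230],[0,0.0016,0.0058,0,0,0,230],[0,0.0016,0.0058,0,0,0,230],[0,0,0,0,0,0,230]]'; for i in 1 2 3; do python3 -m handwheel '[[0,0.0003,0.001,0,0,0,230],[0,0,0,0,0,0,230]]' | grep -E 'position|force'; done
```

```text
time_s: 14.55
position: [0.5907, -0.1941, 0.0461]
tool_rot: [0.792, -0.609, 0.033, -0.041]
ft_force: [-7.3, 0.1, 6.8]
finger_gap: 0.242
position: [0.5908, -0.1929, 0.0461]
ft_force: [-8.2, -1.7, 8.1]
position: [0.5908, -0.1928, 0.0461]
ft_force: [-7.8, -4.3, 7.4]
position: [0.5909, -0.1924, 0.0461]
ft_force: [-8.2, -4.9, 8.3]
```

```bash
for i in 1 2 3; do python3 -m handwheel '[[0,0.0003,0.001,0,0,0,230],[0,0,0,0,0,0,230],[0,0,0,0,0,0,230]]' | grep -E 'position|force'; done
```

```text
position: [0.591, -0.1913, 0.046]
ft_force: [-8.3, -5.6, 8.6]
position: [0.5912, -0.1898, 0.0461]
ft_force: [-8.0, -3.2, 9.9]
position: [0.5914, -0.187, 0.0461]
ft_force: [-7.5, 1.7, 9.2]
```

The slide jumped forward 2.8 mm and the force reversed, so the ball has dropped in. A small probe to confirm.

```bash
python3 -m handwheel '[[0,0,0,0,0,0,230],[0,0,0,0,0,0,230],[0,0,0,0,0,0,230]]' | grep -E 'position|force'; for i in 1 2; do python3 -m handwheel '[[0,0.0001,0.0005,0,0,0,230],[0,0,0,0,0,0,230],[0,0,0,0,0,0,230]]' | grep -E 'position|force'; done; python3 look.py w8
python3 - <<'E'
from h import *
a=np.load('w8.npz',allow_pickle=True);c=a['c'].item();im=a['p']
cv2.imwrite('pics/w8c.png',cv2.resize(im[60:350,120:440],None,fx=2,fy=2))
E
```

```text
position: [0.5915, -0.1863, 0.0461]
ft_force: [-7.7, 1.2, 9.8]
position: [0.5915, -0.1861, 0.046]
ft_force: [-7.3, 1.1, 10.3]
position: [0.5915, -0.186, 0.0461]
ft_force: [-8.1, -0.1, 9.4]
tcp [ 0.5915 -0.186   0.0461] x [ 0.995 -0.104 -0.003] y [ 0.024  0.257 -0.966] gap 0.247 F [-8.1 -0.1  9.4]
```

View pics/w8c.png

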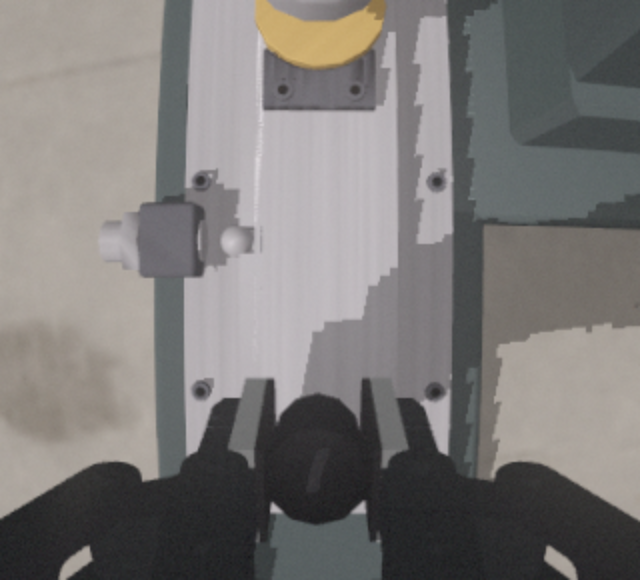

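In the picture the ball (235,240) sits in the notch (248,239). Total travel of 95.4 mm matches the predicted 95.3 mm, and the force along the rails is about 0. The blank is unchanged in its nest. Settling, then handing in.

```bash
python3 -m handwheel '[[0,0,0,0,0,0,230],[0,0,0,0,0,0,230],[0,0,0,0,0,0,230],[0,0,0,0,0,0,230],[0,0,0,0,0,0,230]]' && python3 -c "
from bench import arm
print(arm.close_job(), arm.get_state()['time_s'])"
```

```text
time_s: 17.5
position: [0.5915, -0.1861, 0.046]
tool_rot: [0.792, -0.608, 0.033, -0.04]
ft_force: [-7.3, -0.3, 7.7]
finger_gap: 0.243
the job is handed in; nothing more can be done
the job is handed in; nothing more can be done
```

The round blank is in its nest and the slide stands in the notch, with the gripper still holding the knob at 50 N grip. I handed the job in at about 17.5 s. The interface reports no verdict, so the results below are my own measurements.

- **Blank:** after release it was centred between the nest plates to within about 0.5 mm. Its top measured 6 mm above the slide across the whole disc, so it lies flat. One depth fit showed a false tilt, caused by dropout pixels at the edge; the row-by-row check showed it flat.
- **Slide:** it jumped about 2.8 mm forward as the ball dropped in, and the force along the rails then fell to about 0 N. Total travel was 95.4 mm against 95.3 mm measured from the pictures, and the last picture shows the ball in the notch.
- **Side load:** a steady grip load of about 7 N sideways and 8 N upwards remained at the wrist at hand-in.
- **Disagreement:** the distance from nest to knob came out at 112–113 mm instead of 115 mm. I put this down to parallax and calibration; it did not affect the grip.
- **Not checked:** I did not re-measure the other blanks and tools after the move. No contact with them was felt.

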